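Zero the bench torque tester under its push-latch cover

TASK

Zero the torque tester: press the blue cover in by the white dot and let go so that it pops open, press the green button under it right down, then swing the cover shut by pushing on its outside and press it home so that it latches flush again, and move clear. Only push: do not grip anything or pull on the cover's black inside, and leave the torque wrench and the two sockets where they are.

Things in the scene. Friction and masses are not known exactly. Their poses are not given: they have to be found in the camera images.
- tester: grey torque tester bolted to the bench, 200 (its x) x 160 (y) x 80 mm high; origin at the centre of its underside, z up. A steel drive boss stands 9 mm above the top at x -55, y 40. A pocket at x -10 to 86, y -50 to 62, floor 50 mm below the top, is closed by the blue cover, flush with the tester's top when latched.
- cover_hinge (a point): middle of the cover's hinge line, on the tester's top surface, fixed; at (38, 60, 80) mm in the tester's frame, same axes. The hinge line runs along the tester's x; the closed cover reaches from it 105 mm towards the tester's -y. To latch the open cover, push it steadily (under 0.1 m/s) down past flush to its stop (at least 6 mm at the dot, else it springs open again) and let go.
- press_spot (a point): white dot (18 mm across) on the outside of the blue cover, 90 mm from the hinge line, 15 mm from the free edge, midway along the hinge. The cover is 90 mm (along the hinge) x 105 mm x 6 mm plus a 2 mm black liner on its inside. The frame turns with the cover and equals the tester's when shut.
- cover (a joint): cover angle, rad: 0 latched flush, grows as it opens; 1.9 fully open, leaning back over the tester's +y side; -0.077 pressed in to its rigid stop (7 mm at the dot). Push-push latch: pressing a latched cover to the stop (2 to 3 N) and letting go frees it, and a spring swings it fully open in about 2 s; closing it takes 1 to 4 N at the dot.
- liner: black lining, 84 x 99 x 2 mm, on the inside of the blue cover; its frame lies on the hinge line and turns with the cover. Not to be pushed or pulled.
- zero_top (a point): centre of the top of the green button (30 mm across), in the pocket 52 mm from the hinge line; its top is 16 mm below the tester's top. It is pressed straight down.
- zero (a joint): travel of the green button, m: 0 released, 0.005 fully down; spring return, 4 N fully down.
- chrome_socket: loose chrome deep socket standing upright, 32 mm across, 63 mm tall, origin at the centre of its underside
- black_socket: loose black impact socket standing upright, 42 mm across, 52 mm tall, origin at the centre of its underside
- torque_wrench: loose torque wrench lying on the bench along its x axis, 385 mm long, head (34 mm wide, up to 36 mm high) at its +x end, grip 28 mm thick at its -x end; origin on the bench under its middle

How it is judged:
By the outcome, as a careful person would: the job done as asked, in the order asked, and still so for the second after the job is handed in, with the robot touching nothing.
It also fails if it takes over 58 s, if anything falls off the work surface, if the arm or the gripper's body presses on something with over 40 N, if the wrist force passes 120 N, or if a joint passes its speed limit or range.

ROBOT

A 6-joint arm with a two-finger parallel gripper is mounted at the origin on the work surface. World frame = base frame: x ahead of the robot, y to its left, z up, the work surface at z = 0. Lengths are in m, angles in degrees, forces in N, time in s.
With the tool pointing down it reaches from about 0.375 to 0.9 m from the base axis. Payload 3.1 kg.
Tool frame: the origin (TCP) lies on the centre line of the jaws, within the pads' length; the fingertips stand 14 mm ahead of it and the grasp point (between the pads) lies 5 mm behind it (bot.tips_ahead is the distance from the TCP to the fingertips, in m); z points along the fingers, y is the line along which they close (so a half turn about z gives the same grasp; the last joint's range is limited). The gripper opens to 87 mm and grips with 3 to 60 N. Pads are 19 mm wide; open, the fingers measure 117 mm over their backs; the gripper's body (75 mm by 190 mm) begins 51 mm behind the grasp point.
Start: joints at [-10.227, 30.224, 82.088, -0, 67.689, -10.227], TCP at [0.625, 0, 0.237] pointing down, gripper open.
Joint ranges: [-176.69, 176.69], [-43.24, 126.21], [12.49, 139.97], [-82, 262], [0, 151.66], [-163.58, 163.58]. Speed limits (degrees/s): [159.86, 159.86, 180, 180, 180, 180].

INTERFACE

Orientations are given as a 3x3 rotation matrix whose columns are the frame's x, y, z axes.
In Python, from rig import bot gives the robot as it stands.
- The arm moves only by the tool play_rows, never from a script. Its argument "moves" is a list that holds one entry, the list of rows, each a list of 6 numbers: the shift along the tool's x, y, z in mm, then the turn, a rotation vector about the tool's x, y, z in rad. A call has 1 to 5 rows; each row shifts and turns the commanded pose from where the row before left it, along the tool's axes as they then stand; what a row does not reach is not made up. A row lasts 1/10 s, in which the tool goes at most 50 mm and 8.59 degrees, less where a joint would pass 70% of its speed; a pose out of reach is approached as far as the arm can. A call with a gripper value outside its range is refused whole. "fingers" is the opening, from -1 (shut) to 1 (fully open), set as the call begins (left out, the last holds). The fingers move at their own pace and stop on an object; the grip force is fixed at half the most. Time passes only in rows, so rows that do not move let the fingers close. It gives the time, the measured TCP pose, the force, the opening and the grip force at its end, in the units of the state.
- bot.read_state(): the state, without advancing time (a new reading comes with each control period).
- bot.capture(name): name is "scene" or "side" or "wrist"; returns a dict with "image" (400x640x3 uint8, blue, green, red), "fx", "fy", "cx", "cy" (pixels), "R" (3x3) and "t" (3): a world point X has camera coordinates R X + t. Camera axes: x right, y down, z forward; pixel columns grow to the right and rows downward; lengths in m; the calibration is good to about 2 mm. A picture is of the moment at which its call begins. There is no depth.
- bot.hand_in(): hands the job in; it is judged then, once.
Trained networks look in a picture, given as the dict that the camera call returned (one of the last four; its "shot" number tells which), for a name from the list of things; names that differ only in an ending like _2 or _b are one class to them, and where a whole thing is asked for, a point or a joint stands for the part that bears it (a point fixed in the world has none). Each returns a list of dicts, best first, with "confidence" (0 to 1); they miss things now and then, are a little off and sometimes report something else, mostly with a low value. They report only what shows in the picture. A call takes as long as a camera call.
- bot.search_frame(picture, query): "centre" ([column, row] in pixels, amid what is visible of it).
- bot.silhouettes(picture, query): "pixels" (400x640 bool, what is visible of it) and "centre" ([column, row] in pixels, amid what is visible of it).
- bot.pinpoint(picture, query): "centre" ([column, row] in pixels: a listed point, or the origin of a listed thing).
The state is a dict: "time_s": time; "joint_positions": joint angles; "qvel": joint speeds; "tau": joint torques, N m; "position": TCP position; "tcp_rot": TCP orientation; "force": force on the tool from outside, world axes, zero at the start; "moment": the same for the moment, N m; "opening": opening from 0.0 (shut) to 1.0 (fully open); "grasp_force": force on a finger pad.
Only numpy, scipy, OpenCV 4.12 (cv2) and the standard library are available. Lean on these libraries where they do the work, as an engineer would, in place of code of your own. Each camera call takes 0.05 s, during which the arm holds its last target. There are 200 camera calls.

## Working session

There is one attempt and no reset: what is moved stays moved. The work goes in short steps, Python scripts to look and compute and a tool call to move; the robot and the scene stay as the last step left them, time stands still between calls to the robot, and variables do not carry over. Pictures are saved under pics/ and viewed, at most 10 in all, crops included, and the job is handed in when it is done.

Besides the shell and the picture viewer there is one more tool, called after "Call:" by a JSON object that holds its "api" and its "payload", one argument or row to a line. play_rows: Moves the arm, as the interface text tells. Its arguments: {"type":"object","properties":{"moves":{"type":"array","items":{"type":"array","items":{"type":"array","items":{"type":"number"}}}},"fingers":{"type":"number"}},"required":["moves"]}

```bash
mkdir -p pics; cat > h.py <<'E'
import numpy as np, cv2
from rig import bot
def ray(p,uv):
    d=np.array([(uv[0]-p['cx'])/p['fx'],(uv[1]-p['cy'])/p['fy'],1.]);R=np.array(p['R']);return -R.T@np.array(p['t']),R.T@d
def atz(p,uv,z):
    o,d=ray(p,uv);return o+d*(z-o[2])/d[2]
def proj(p,X):
    c=np.array(p['R'])@np.array(X)+np.array(p['t']);return [p['fx']*c[0]/c[2]+p['cx'],p['fy']*c[1]/c[2]+p['cy']]
E
python3 - <<'E'
from h import *
np.set_printoptions(precision=4,suppress=True)
Z={'tester':0,'cover_hinge':.08,'press_spot':.08,'chrome_socket':0,'black_socket':0,'torque_wrench':0}
ims=[]
for n in ['scene','side','wrist']:
    p=bot.capture(n);cv2.imwrite(f'pics/{n}0.png',p['image'])
    print(n,'cam',ray(p,(320,200)))
    for q in Z:
        for r in bot.pinpoint(p,q)[:2]: print(q,round(r['confidence'],2),np.round(r['centre']),atz(p,r['centre'],Z[q]))
    ims.append(p['image'])
cv2.imwrite('pics/a.png',cv2.resize(np.vstack(ims[:2]),(480*1,600)))
print(bot.read_state()['time_s'])
E
```

```text
scene cam (array([1.0661, 0.4051, 0.5755]), array([-0.6741, -0.4472, -0.588 ]))
tester 0.79 [330. 229.] [0.4836 0.0438 0.    ]
cover_hinge 0.6 [345. 220.] [0.527  0.1042 0.08  ]
press_spot 0.71 [302. 208.] [0.5403 0.0145 0.08  ]
chrome_socket 0.6 [249. 220.] [ 0.5553 -0.1217  0.    ]
black_socket 0.55 [271. 194.] [ 0.4509 -0.1442  0.    ]
torque_wrench 0.78 [436. 270.] [0.4712 0.2788 0.    ]
torque_wrench 0.46 [271. 196.] [ 0.4583 -0.1394  0.    ]
side cam (array([ 0.4468, -0.6647,  0.6549]), array([ 0.0854,  0.761 , -0.6431]))
tester 0.87 [303. 225.] [0.4936 0.0407 0.    ]
cover_hinge 0.98 [315. 169.] [0.5225 0.107  0.08  ]
press_spot 0.7 [324. 206.] [0.528  0.0001 0.08  ]
chrome_socket 0.97 [347. 288.] [ 0.5566 -0.1201  0.    ]
black_socket 0.65 [286. 303.] [ 0.4537 -0.1441 -0.    ]
torque_wrench 0.77 [286. 153.] [0.4727 0.2807 0.    ]
torque_wrench 0.42 [350. 290.] [ 0.5602 -0.1243 -0.    ]
wrist cam (array([0.625 , 0.0789, 0.3849]), array([ 0.0018, -0.2924, -0.9563]))
tester 0.65 [215. 140.] [0.4866 0.0446 0.    ]
cover_hinge 0.98 [220.  91.] [0.5257 0.0998 0.08  ]
press_spot 0.88 [229. 177.] [0.5262 0.0119 0.08  ]
chrome_socket 0.64 [273. 256.] [ 0.5554 -0.1268  0.    ]
chrome_socket 0.53 [214. 137.] [0.4861 0.0481 0.    ]
black_socket 0.62 [206. 265.] [ 0.4541 -0.1419  0.    ]
black_socket 0.28 [216. 138.] [0.4886 0.0465 0.    ]
1.05
```

View pics/scene0.png

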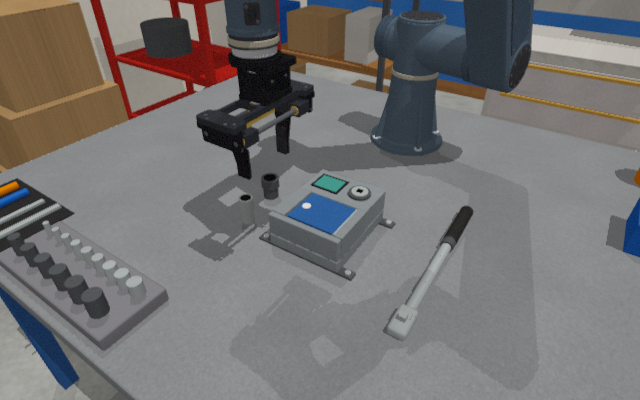

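View pics/side0.png

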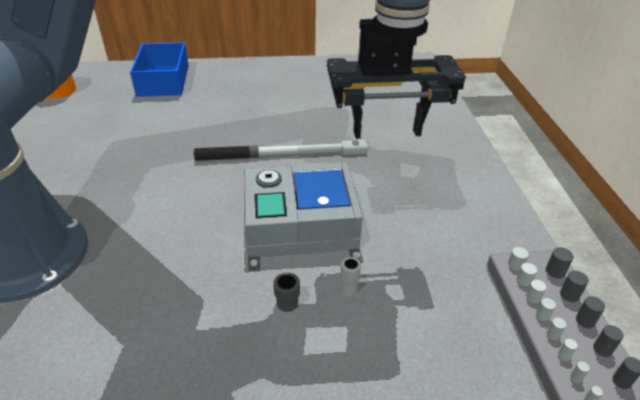

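The scene picture shows the tester with its blue cover and white dot near (306,206). The side picture shows the dot near (323,201), with the sockets on the -y side and the wrench on the +y side. I'll refine the cover pose using the colours.

```bash
python3 - <<'E'
from h import *
np.set_printoptions(precision=4,suppress=True)
for n in ['scene','side','wrist']:
    p=bot.capture(n)
    r=bot.silhouettes(p,'cover')
    m=r[0]['pixels'].astype(np.uint8); print(n,r[0]['confidence'],m.sum())
    c=max(cv2.findContours(m,cv2.RETR_EXTERNAL,cv2.CHAIN_APPROX_NONE)[0],key=cv2.contourArea)
    P=np.array([atz(p,q[0]+0.0,.08)[:2] for q in c],np.float32)*1000
    (cx,cy),(w,h),a=cv2.minAreaRect(P); print('rect mm',cx,cy,w,h,a)
    # white dot within hull
    hm=cv2.fillConvexPoly(np.zeros_like(m),cv2.convexHull(c),1)
    hm=cv2.erode(hm,np.ones((3,3)))
    w=(p['image'].min(2)>170)&(hm>0); v=np.argwhere(w)
    if len(v): print('dot',len(v),v.mean(0)[::-1],atz(p,v.mean(0)[::-1],.08))
s=bot.read_state();print(np.array(s['tcp_rot']),s['position'],s['time_s'],bot.tips_ahead)
E
```

```text
scene 0.68 1663
rect mm 529.47314453125 53.516151428222656 96.61994934082031 109.29673767089844 1.1368117332458496
dot 36 [306.3333 205.1111] [0.5278 0.0152 0.08  ]
side 0.61 1874
rect mm 527.1277465820312 49.70408630371094 90.91651153564453 110.7189712524414 1.735363483428955
dot 64 [322.9531 200.0469] [0.5284 0.0152 0.08  ]
wrist 0.79 8885
rect mm 527.3672485351562 51.98646545410156 90.50502014160156 107.16063690185547 1.0038421154022217
dot 419 [227.2649 133.8162] [0.5289 0.0578 0.08  ]
[[-0.  1. -0.]
 [ 1.  0. -0.]
 [-0. -0. -1.]] [0.625  0.     0.2365] 1.35 0.014
```

View pics/wrist0.png

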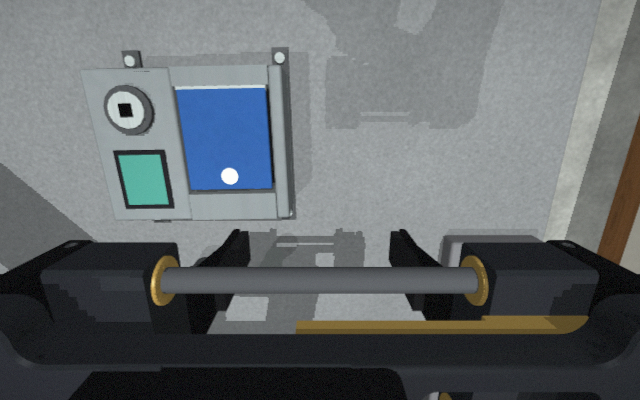

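Call:
{"api": "play_rows", "payload": {
  "moves": [
    [[4,-24,26,0,0,0],[4,-24,26,0,0,0],[4,-24,26,0,0,0],[3,-25,26,0,0,0],[0,0,10,0,0,0]]
  ],
  "fingers": -1
}}

```text
time_s: 1.85
position: [0.522, 0.0163, 0.1202]
tcp_rot: [[-0.0, 1.0, -0.01], [1.0, 0.0, 0.002], [0.002, -0.01, -1.0]]
force: [0.2, 0.3, 0.2]
opening: 0.633
grasp_force: 0.0
```

Call:
{"api": "play_rows", "payload": {
  "moves": [
    [[0,0,0,0,0,0],[0,0,0,0,0,0]]
  ]
}}

```text
time_s: 2.05
position: [0.5303, 0.0146, 0.1233]
tcp_rot: [[0.0, 1.0, 0.003], [1.0, -0.0, -0.001], [-0.001, 0.003, -1.0]]
force: [-0.1, -0.2, -0.2]
opening: 0.448
grasp_force: 0.0
```

```bash
python3 - <<'E'
from h import *
p=bot.capture('side');q=bot.capture('scene')
cv2.imwrite('pics/b.png',np.hstack([cv2.resize(p['image'][100:250,230:430],(400,300)),cv2.resize(q['image'][100:250,220:420],(400,300))]))
s=bot.read_state();print(s['position'],s['force'],s['opening'],s['time_s'])
E
```

```text
[0.53041813 0.01454025 0.1237128 ] [ 0.77154812 -0.10056548  0.4897294 ] 0.3573937337589616 2.15
```

View pics/b.png

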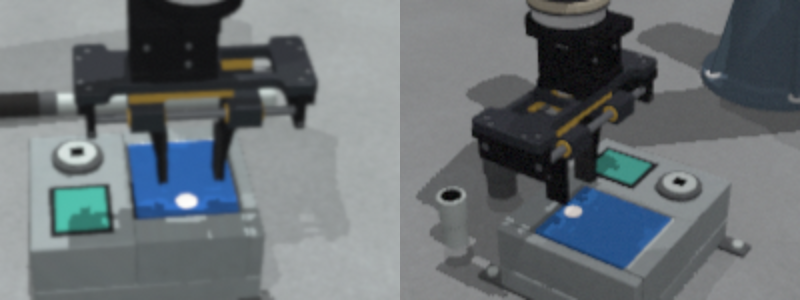

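The fingers are still closing, centred over the dot.

Call:
{"api": "play_rows", "payload": {
  "moves": [
    [[0,-2,6,0,0,0],[0,0,6,0,0,0],[0,0,6,0,0,0],[0,0,5,0,0,0],[0,0,3,0,0,0]]
  ]
}}

```text
time_s: 2.65
position: [0.5257, 0.0151, 0.0958]
tcp_rot: [[0.0, 1.0, -0.001], [1.0, -0.0, 0.0], [0.0, -0.001, -1.0]]
force: [0.6, -0.2, -0.4]
opening: 0.011
grasp_force: 0.0
```

Call:
{"api": "play_rows", "payload": {
  "moves": [
    [[0,0,3,0,0,0],[0,0,3,0,0,0],[0,0,3,0,0,0],[0,0,2,0,0,0],[0,0,0,0,0,0]]
  ]
}}

```text
time_s: 3.15
position: [0.526, 0.0153, 0.0877]
tcp_rot: [[-0.0, 1.0, 0.001], [1.0, 0.0, 0.0], [0.0, 0.001, -1.0]]
force: [-4.1, 1.0, 19.3]
opening: 0.004
grasp_force: 9.2
```

Call:
{"api": "play_rows", "payload": {
  "moves": [
    [[0,0,-8,0,0,0],[-20,0,-15,0,0,0],[-40,0,-20,0,0,0],[-30,0,-20,0,0,0],[0,0,-20,0,0,0]]
  ]
}}

```text
time_s: 3.65
position: [0.527, -0.0788, 0.1694]
tcp_rot: [[0.004, 1.0, 0.002], [1.0, -0.004, -0.002], [-0.002, 0.002, -1.0]]
force: [0.9, 1.1, 0.7]
opening: 0.003
grasp_force: 0.0
```

Call:
{"api": "play_rows", "payload": {
  "moves": [
    [[0,0,-20,0,0.05,0],[0,0,-10,0,0.05,0],[0,0,0,0,0.05,0],[0,0,0,0,0.05,0],[0,0,0,0,0,0]]
  ]
}}

```text
time_s: 4.15
position: [0.5262, -0.0768, 0.1983]
tcp_rot: [[0.002, 1.0, 0.001], [0.98, -0.002, 0.198], [0.198, 0.0, -0.98]]
force: [1.2, -0.2, -0.5]
opening: 0.008
grasp_force: 0.0
```

Call:
{"api": "play_rows", "payload": {
  "moves": [
    [[0,0,0,0,0,0],[0,0,0,0,0,0],[0,0,0,0,0,0],[0,0,0,0,0,0],[0,0,0,0,0,0]]
  ]
}}

```text
time_s: 4.65
position: [0.526, -0.0752, 0.1986]
tcp_rot: [[-0.001, 1.0, -0.0], [0.98, 0.001, 0.198], [0.198, 0.0, -0.98]]
force: [0.3, 0.3, 0.0]
opening: 0.005
grasp_force: 0.0
```

```bash
python3 - <<'E'
from h import *
p=bot.capture('side');q=bot.capture('scene')
cv2.imwrite('pics/c.png',np.hstack([cv2.resize(p['image'][100:250,230:430],(400,300)),cv2.resize(q['image'][100:250,220:420],(400,300))]))
for a in(p,q):
    for r in bot.pinpoint(a,'zero_top')[:1]: print(r['confidence'],r['centre'],atz(a,r['centre'],.064))
s=bot.read_state();print(s['position'],s['tcp_rot'],s['force'],s['time_s'])
E
```

```text
0.73 [320.2, 195.0] [0.52711611 0.04883933 0.064     ]
0.59 [323.4, 221.2] [0.53488257 0.06091625 0.064     ]
[ 0.5259931  -0.07538133  0.19856228] [[-2.01813379e-04  9.99999980e-01  8.69216542e-06]
 [ 9.80082115e-01  1.96067488e-04  1.98592569e-01]
 [ 1.98592563e-01  4.85976733e-05 -9.80082135e-01]] [-0.46412463 -0.31074847 -0.2185026 ] 4.85
```

View pics/c.png

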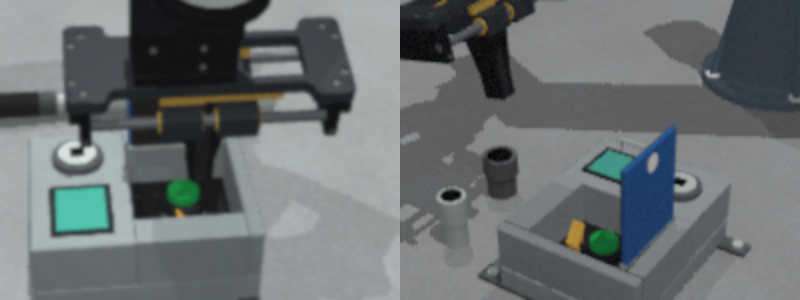

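The cover is open, and the green button shows at (183,192) in the left crop.

Call:
{"api": "play_rows", "payload": {
  "moves": [
    [[29,0,24,0,0,0],[29,1,24,0,0,0],[29,0,25,0,0,0],[28,0,25,0,0,0],[0,0,0,0,0,0]]
  ]
}}

```text
time_s: 5.35
position: [0.524, 0.0604, 0.1232]
tcp_rot: [[-0.003, 1.0, -0.007], [0.98, 0.004, 0.201], [0.201, -0.007, -0.98]]
force: [-0.9, -0.3, -0.8]
opening: 0.009
grasp_force: 0.0
```

Call:
{"api": "play_rows", "payload": {
  "moves": [
    [[0,0,0,0,0,0],[-2,0,10,0,0,0],[-2,0,10,0,0,0],[-2,0,10,0,0,0],[0,0,0,0,0,0]]
  ]
}}

```text
time_s: 5.85
position: [0.5261, 0.0562, 0.0932]
tcp_rot: [[0.002, 1.0, -0.003], [0.98, -0.001, 0.199], [0.199, -0.003, -0.98]]
force: [0.1, -0.7, 0.4]
opening: 0.003
grasp_force: 0.0
```

```bash
python3 - <<'E'
from h import *
p=bot.capture('side');q=bot.capture('scene')
cv2.imwrite('pics/d.png',np.hstack([cv2.resize(p['image'][100:250,230:430],(400,300)),cv2.resize(q['image'][100:250,220:420],(400,300))]))
s=bot.read_state();print(s['position'],s['force'],s['time_s'])
E
```

```text
[0.52682137 0.0563788  0.09427375] [ 0.29192076  0.49007745 -0.12509196] 5.95
```

View pics/d.png

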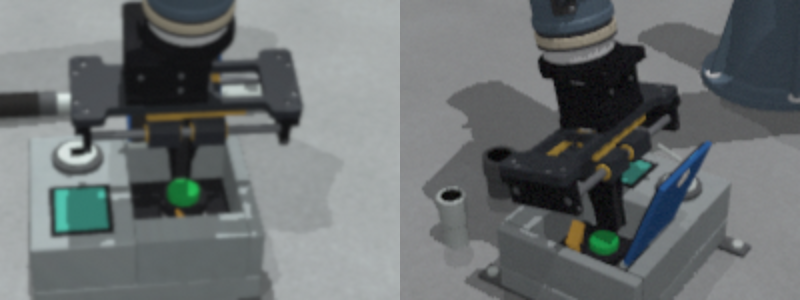

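```bash
python3 - <<'E'
from h import *
rs=[]
for n in('side','scene'):
    p=bot.capture(n); im=p['image'].astype(int)
    g=(im[...,1]>im[...,2]+50)&(im[...,1]>im[...,0]+50); g=g.astype(np.uint8); g[:, :]*=1
    k,l,st,ce=cv2.connectedComponentsWithStats(g)
    for z in ([.527,.052,.064],[.527,.050,.079]): print(n,np.round(proj(p,z),1))
    for i in range(1,k):
        if st[i,4]>20: print(n,st[i],ce[i],atz(p,ce[i],.062))
E
```

```text
side [320.  193.9]
side [320.2 188.2]
side [314 190  16  13 159] [321.40880503 195.61006289] [0.52943223 0.04931405 0.062     ]
scene [321.8 217.5]
scene [321.  211.2]
scene [315 217  14  10  87] [322.03448276 221.97701149] [0.53633547 0.05867866 0.062     ]
```

Call:
{"api": "play_rows", "payload": {
  "moves": [
    [[1,3,5,0,0,0],[0,0,5,0,0,0],[-1,0,4,0,0,0],[-1,0,3,0,0,0],[0,0,2,0,0,0]]
  ]
}}

```text
time_s: 6.55
position: [0.53, 0.0597, 0.0757]
tcp_rot: [[0.0, 1.0, -0.0], [0.98, -0.0, 0.199], [0.199, -0.0, -0.98]]
force: [-1.1, 0.3, 3.6]
opening: 0.004
grasp_force: 1.6
```

Call:
{"api": "play_rows", "payload": {
  "moves": [
    [[0,0,2,0,0,0],[0,0,0,0,0,0]]
  ]
}}

```text
time_s: 6.75
position: [0.53, 0.0598, 0.0746]
tcp_rot: [[-0.001, 1.0, 0.0], [0.98, 0.0, 0.198], [0.198, 0.0, -0.98]]
force: [-1.1, -1.1, 7.1]
opening: 0.006
grasp_force: 3.5
```

Call:
{"api": "play_rows", "payload": {
  "moves": [
    [[0,0,2,0,0,0],[0,0,0,0,0,0],[0,0,0,0,0,0]]
  ]
}}

```text
time_s: 7.05
position: [0.53, 0.0599, 0.0742]
tcp_rot: [[-0.001, 1.0, 0.001], [0.98, 0.001, 0.198], [0.198, 0.001, -0.98]]
force: [-3.8, -3.5, 18.2]
opening: 0.007
grasp_force: 9.2
```

The button is bottomed (18 N against the 4 N spring). Next: up, over and behind the cover.

Call:
{"api": "play_rows", "payload": {
  "moves": [
    [[0,0,-30,0,0,0],[0,0,-40,0,0,0],[0,0,-40,0,0,0],[0,0,-40,0,-0.1,0],[0,0,-30,0,-0.1,0]]
  ]
}}

```text
time_s: 7.55
position: [0.5308, 0.0256, 0.2514]
tcp_rot: [[0.003, 1.0, 0.003], [1.0, -0.003, -0.005], [-0.005, 0.003, -1.0]]
force: [1.1, 0.8, -0.0]
opening: 0.009
grasp_force: 0.0
```

Call:
{"api": "play_rows", "payload": {
  "moves": [
    [[30,-2,0,0,0,0],[40,0,0,0,0,0],[40,0,0,0,0,0],[40,0,0,0,0,0],[20,0,0,0,0,0]]
  ]
}}

```text
time_s: 8.05
position: [0.5273, 0.2004, 0.2486]
tcp_rot: [[-0.002, 1.0, -0.0], [1.0, 0.002, 0.001], [0.001, -0.0, -1.0]]
force: [0.5, -1.8, 0.6]
opening: 0.004
grasp_force: 0.0
```

Call:
{"api": "play_rows", "payload": {
  "moves": [
    [[0,0,0,0,0,0],[0,0,0,0,0,0]]
  ]
}}

```text
time_s: 8.25
position: [0.5276, 0.1974, 0.2485]
tcp_rot: [[-0.001, 1.0, -0.001], [1.0, 0.001, -0.001], [-0.001, -0.001, -1.0]]
force: [-0.0, 0.1, 0.0]
opening: 0.006
grasp_force: 0.0
```

```bash
python3 - <<'E'
from h import *
p=bot.capture('side');q=bot.capture('scene')
cv2.imwrite('pics/e.png',np.hstack([cv2.resize(p['image'][50:250,230:430],(400,400)),cv2.resize(q['image'][50:250,220:420],(400,400))]))
s=bot.read_state();print(s['position'],s['tcp_rot'],s['force'],s['time_s'])
E
```

```text
[0.52786936 0.19646797 0.24862199] [[ 9.27418816e-04  9.99999385e-01 -6.07439083e-04]
 [ 9.99999319e-01 -9.27848674e-04 -7.07757607e-04]
 [-7.08320784e-04 -6.06782282e-04 -9.99999565e-01]] [0.80294887 0.53166702 0.40955921] 8.35
```

View pics/e.png

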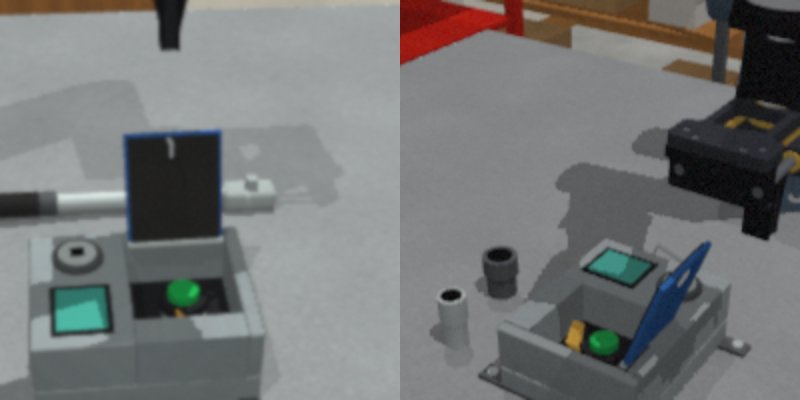

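The cover is fully open and the finger is above and behind it. Descending, then pushing on the outside.

Call:
{"api": "play_rows", "payload": {
  "moves": [
    [[0,0,25,0,0,0],[0,0,25,0,0,0],[0,0,25,0,0,0],[-10,0,0,0,0,0],[-10,0,0,0,0,0]]
  ]
}}

```text
time_s: 8.85
position: [0.5281, 0.1759, 0.1739]
tcp_rot: [[0.001, 1.0, -0.001], [1.0, -0.001, -0.001], [-0.001, -0.001, -1.0]]
force: [0.7, -0.1, 0.3]
opening: 0.009
grasp_force: 0.0
```

Call:
{"api": "play_rows", "payload": {
  "moves": [
    [[-8,0,0,0,0,0],[-8,0,0,0,0,0],[-8,0,0,0,0,0],[-8,0,0,0,0,0],[-7,0,0,0,0,0]]
  ]
}}

```text
time_s: 9.35
position: [0.5285, 0.1383, 0.1745]
tcp_rot: [[0.0, 1.0, 0.002], [1.0, -0.0, 0.001], [0.001, 0.002, -1.0]]
force: [-0.5, 1.8, 1.2]
opening: 0.007
grasp_force: 0.9
```

Call:
{"api": "play_rows", "payload": {
  "moves": [
    [[-8,0,0,0,0,0],[-8,0,0,0,0,0],[-8,0,0,0,0,0],[-8,0,0,0,0,0],[-7,0,1,0,0,0]]
  ]
}}

```text
time_s: 9.85
position: [0.5282, 0.099, 0.1727]
tcp_rot: [[0.0, 1.0, 0.0], [1.0, -0.0, 0.0], [0.0, 0.0, -1.0]]
force: [0.4, 1.7, -0.9]
opening: 0.006
grasp_force: 1.0
```

```bash
python3 - <<'E'
from h import *
p=bot.capture('side');q=bot.capture('scene')
cv2.imwrite('pics/f.png',np.hstack([cv2.resize(p['image'][50:250,230:430],(400,400)),cv2.resize(q['image'][50:250,220:420],(400,400))]))
s=bot.read_state();print(s['position'],s['force'],s['time_s'])
E
```

```text
[0.52793487 0.09845646 0.17257353] [0.13522581 1.11022681 0.0765702 ] 9.95
```

View pics/f.png

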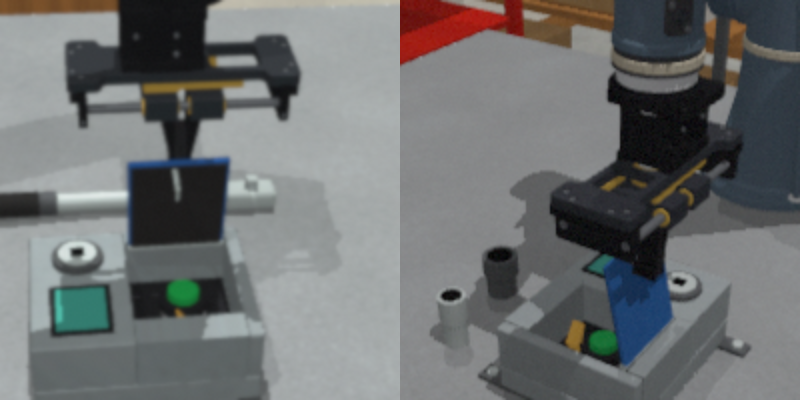

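The finger is on the outside of the cover, which is past vertical. Following the arc.

Call:
{"api": "play_rows", "payload": {
  "moves": [
    [[-7,0,0,0,0,0],[-7,0,1,0,0,0],[-7,0,2,0,0,0],[-7,0,3,0,0,0],[-7,0,3,0,0,0]]
  ]
}}

```text
time_s: 10.45
position: [0.5277, 0.064, 0.1635]
tcp_rot: [[-0.0, 1.0, -0.001], [1.0, 0.0, 0.0], [0.0, -0.001, -1.0]]
force: [-0.6, 2.3, -0.0]
opening: 0.009
grasp_force: 1.0
```

Call:
{"api": "play_rows", "payload": {
  "moves": [
    [[-7,0,3,0,0,0],[-6,0,5,0,0,0],[-6,0,5,0,0,0],[-6,0,5,0,0,0],[-5,0,6,0,0,0]]
  ]
}}

```text
time_s: 10.95
position: [0.5281, 0.034, 0.1395]
tcp_rot: [[0.0, 1.0, 0.0], [1.0, -0.0, -0.0], [-0.0, 0.0, -1.0]]
force: [0.5, 2.8, 1.1]
opening: 0.008
grasp_force: 1.0
```

Call:
{"api": "play_rows", "payload": {
  "moves": [
    [[-3,0,5,0,0,0],[-3,0,5,0,0,0],[-3,0,5,0,0,0],[-3,0,6,0,0,0],[-2,0,5,0,0,0]]
  ]
}}

```text
time_s: 11.45
position: [0.528, 0.0203, 0.1134]
tcp_rot: [[-0.0, 1.0, 0.0], [1.0, 0.0, -0.0], [-0.0, 0.0, -1.0]]
force: [-0.1, 1.4, 1.4]
opening: 0.005
grasp_force: 0.9
```

Call:
{"api": "play_rows", "payload": {
  "moves": [
    [[-2,0,5,0,0,0],[-1,0,5,0,0,0],[-1,0,5,0,0,0],[0,0,4,0,0,0],[0,0,0,0,0,0]]
  ]
}}

```text
time_s: 11.95
position: [0.5281, 0.0168, 0.0949]
tcp_rot: [[-0.0, 1.0, 0.001], [1.0, 0.0, 0.0], [0.0, 0.001, -1.0]]
force: [-0.3, 2.9, 1.7]
opening: 0.003
grasp_force: 1.4
```

Flush now. Pressing to the stop.

Call:
{"api": "play_rows", "payload": {
  "moves": [
    [[-1,0,3,0,0,0],[0,0,3,0,0,0],[0,0,2,0,0,0],[0,0,1,0,0,0],[0,0,0,0,0,0]]
  ]
}}

```text
time_s: 12.45
position: [0.5282, 0.0155, 0.0878]
tcp_rot: [[-0.0, 1.0, 0.001], [1.0, 0.0, -0.0], [-0.0, 0.001, -1.0]]
force: [-4.0, 2.9, 18.7]
opening: 0.005
grasp_force: 9.6
```

Call:
{"api": "play_rows", "payload": {
  "moves": [
    [[0,0,1,0,0,0],[0,0,0,0,0,0],[0,0,0,0,0,0]]
  ]
}}

```text
time_s: 12.75
position: [0.5283, 0.0155, 0.0876]
tcp_rot: [[-0.0, 1.0, 0.002], [1.0, 0.0, -0.0], [-0.0, 0.002, -1.0]]
force: [-4.5, 3.1, 26.5]
opening: 0.002
grasp_force: 12.8
```

At the stop. Lifting away straight up, with no second push.

Call:
{"api": "play_rows", "payload": {
  "moves": [
    [[0,0,-5,0,0,0],[0,0,-5,0,0,0],[0,0,-10,0,0,0],[0,0,-20,0,0,0],[0,0,-30,0,0,0]]
  ]
}}

```text
time_s: 13.25
position: [0.5265, 0.0154, 0.154]
tcp_rot: [[0.0, 1.0, -0.005], [1.0, -0.0, 0.0], [0.0, -0.005, -1.0]]
force: [-0.3, 0.3, 0.8]
opening: 0.004
grasp_force: 0.0
```

Call:
{"api": "play_rows", "payload": {
  "moves": [
    [[-20,0,-40,0,0,0],[-40,0,-20,0,0,0],[-40,0,0,0,0,0],[0,0,0,0,0,0],[0,0,0,0,0,0]]
  ]
}}

```text
time_s: 13.75
position: [0.5274, -0.0851, 0.2146]
tcp_rot: [[0.002, 1.0, -0.001], [1.0, -0.002, 0.001], [0.001, -0.001, -1.0]]
force: [-0.2, 0.3, -0.1]
opening: 0.005
grasp_force: 0.0
```

Call:
{"api": "play_rows", "payload": {
  "moves": [
    [[0,0,0,0,0,0],[0,0,0,0,0,0],[0,0,0,0,0,0],[0,0,0,0,0,0],[0,0,0,0,0,0]]
  ]
}}

```text
time_s: 14.25
position: [0.528, -0.0839, 0.2148]
tcp_rot: [[-0.001, 1.0, -0.0], [1.0, 0.001, 0.0], [0.0, -0.0, -1.0]]
force: [0.7, 1.0, -0.2]
opening: 0.007
grasp_force: 0.0
```

```bash
python3 - <<'E'
from h import *
p=bot.capture('side');q=bot.capture('scene')
cv2.imwrite('pics/g.png',np.hstack([cv2.resize(p['image'][50:250,230:430],(400,400)),cv2.resize(q['image'][50:250,220:420],(400,400))]))
s=bot.read_state();print(s['position'],s['force'],s['time_s'])
E
```

```text
[ 0.52796601 -0.08415084  0.21483277] [-0.61582895 -0.22013532  0.62589801] 14.35
```

View pics/g.png

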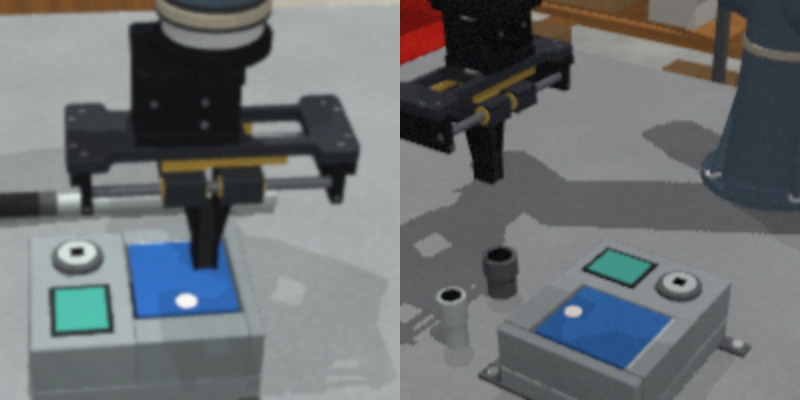

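The cover is latched flush (white dot at (186,300) and (573,311) in the crops), the sockets haven't moved, and the arm is clear.

```bash
python3 -c "
from rig import bot
print(bot.hand_in())"
```

```text
the job is handed in; nothing more can be done
None
```

The torque tester is zeroed and the job handed in at about 14 s: the cover popped open, the green button was pressed to its stop, and the cover was pushed shut and looks latched flush, with the arm clear and the wrench and sockets untouched.

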